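Load the sample crate, then hold the analyser's sprung hood just below its balance point

ROBOT

A 6-joint arm with a two-finger parallel gripper is mounted at the origin on the work surface. World frame = base frame: x ahead of the robot, y to its left, z up, the work surface at z = 0. Lengths are in m, angles in rad, forces in N, time in s.
With the tool pointing down it reaches from about 0.375 to 0.925 m from the base axis. Payload 5.7 kg.
Tool frame: the origin (TCP) lies on the mounting face of the last link; the fingertips stand 173 mm ahead of it and the grasp point (between the pads) lies 155 mm ahead of it (robot.nose_length is the distance from the TCP to the fingertips, in m); z points along the fingers, y is the line along which they close (so a half turn about z gives the same grasp; the last joint's range is limited). The gripper opens to 85 mm and grips with 20 to 120 N. Pads are 22 mm wide; open, the fingers measure 114 mm over their backs; the gripper's body (76 mm by 85 mm) begins 54 mm behind the grasp point. The pads swing forward as they close: fully open they stand 13 mm farther back than shut.
Start: joints at [1.021, 0.359, 1.51, -0, 1.272, -0.115], TCP at [0.253, 0.544, 0.405] pointing down, gripper open.
Joint ranges: [-2.97, 2.97], [-1.01, 2.36], [0.21, 2.38], [-0.96, 4.11], [0.2, 2.71], [-2.98, 2.98]. Speed limits (rad/s): [2.39, 2.39, 3.14, 3.14, 3.14, 3.14].

INTERFACE

Orientations are given as a unit quaternion [w, x, y, z].
In Python, from plant import robot gives the robot as it stands.
- The arm moves only by the tool drive_tool, never from a script. Its argument "plan" is a list of rows, each a list of 3 entries, a list of its own where there are three numbers: the finger opening in mm, from 0 to 85.4, then the shift along the tool's x, y, z in mm, then the turn, a rotation vector about the tool's x, y, z in rad. In form: [[hand, [tx, ty, tz], [rx, ry, rz]], ...]. A call has 1 to 20 rows; each row shifts and turns the commanded pose from where the row before left it, along the tool's axes as they then stand; what a row does not reach is not made up. A row lasts 1/8 s, in which the tool goes at most 62.5 mm and 10.7 degrees, less where a joint would pass 70% of its speed; a pose out of reach is approached as far as the arm can. A call with a gripper value outside its range is refused whole. The fingers move at their own pace and stop on an object; the grip force is fixed at half the most. Time passes only in rows, so rows that do not move let the fingers close. It gives the time, the measured TCP pose, the force, the opening and the grip force at its end, in the units of the state.
- robot.read_state(): the state, without advancing time (a new reading comes with each control period).
- robot.capture(name): name is "side" or "top"; returns a dict with "frame" (400x640x3 uint8, red, green, blue), "fx", "fy", "cx", "cy" (pixels), "R" (3x3) and "t" (3): a world point X has camera coordinates R X + t. Camera axes: x right, y down, z forward; pixel columns grow to the right and rows downward; lengths in m; the calibration is good to about 2 mm. A picture is of the moment at which its call begins. There is no depth.
- robot.job_done(): hands the job in; it is judged then, once.
The state is a dict: "time_s": time; "joint_pos": joint angles; "qd": joint speeds; "joint_efforts": joint torques, N m; "position": TCP position; "tool_rot": TCP orientation; "force": force on the tool from outside, world axes, zero at the start; "ft_torque": the same for the moment, N m; "opening": finger opening in m; "grip_force": force on a finger pad.
Only numpy, scipy, OpenCV 4.12 (cv2) and the standard library are available. Lean on these libraries where they do the work, as an engineer would, in place of code of your own. Each camera call takes 0.05 s, during which the arm holds its last target. There are 200 camera calls.

TASK

Set the two amber sample jars down upright in the wooden crate, one to a cell (set them down, do not drop them), and let go of them. Then take the analyser's sprung hood by its blue bar and raise it past its balance point without letting it fly open, then ease it back to just below that point, no more than about a dozen degrees under it, where it would fall shut by itself. Finish while holding the hood steady there, so that a colleague can slide the crate in; leave the brass weight, the computer mouse and the wooden case alone and do not shove the crate about.

Things in the scene. Friction and masses are not known exactly. Their poses are not given: they have to be found in the camera images.
- jar_a: Amber glass sample jar, closed with a white screw cap; round, 42 mm diameter, 75 mm tall (glass up to 46 mm; cap 40 mm in diameter from 49 to 75 mm), about 0.12 kg. Origin at the centre of its underside, z up along the jar.
- jar_b: The second jar, exactly like jar_a, same origin and axes. The two jars and the brass weight stand in a rough row, in any order.
- crate: Low loose open wooden crate, 66 (x) by 190 (y) by 30 mm high, 0.6 kg, empty; walls, dividers and floor 5 mm thick. Two dividers make three cells in a row along its y, each 56 by 56.7 mm, centres at y = -61.7, 0, +61.7 mm; any two may be used. Origin at the centre of its underside. A jar in a cell stands 50 mm above the walls.
- analyser: White bench instrument, fixed to the bench: base 300 mm (x) by 280 mm (y) by 85 mm high with an open bay under the hood. Origin at the centre of its underside; its front (the hood's bar) faces its own -x.
- hood (a joint): Hood angle (rad): 0 shut (the start), growing as its front rises; stop at 1.15. Gas springs carry it; balance point 0.65 (37 deg). Below, it falls shut (1.1 N down at the bar when shut, fading to 0 at balance); above, it springs open (0.6 N at 0.85). Past balance: beyond 0.75. Flown open, spoilt: beyond 1.0. Just below: 0.42 to 0.63.
- hood_hinge (a point): Middle of the hood's level hinge axis (along the analyser's y), 120 mm behind the analyser's origin and 90 mm above the bench. The white hood with a round steel disc on top reaches 240 mm forward from it, is 280 mm wide, 35 mm thick, 0.8 kg.
- hood_bar (a point): Middle of the blue round grab bar at the hood's front: 12 mm thick, along the analyser's y, 130 mm clear between its two arms, 54 mm clear to the hood. Shut: 300 mm before and 30 mm above the hinge, 120 mm above the bench. Bar height = 90 + 301.5 sin(joint + 0.1) mm: 240 at 0.42, 295 at 0.65, 316 at 0.75, 359 at 1.0. Pinch it from above; it turns between the fingers.
- weight: Brass calibration weight with a knob, 40 mm diameter, 66 mm tall, 0.4 kg; to be left alone. Origin at the centre of its underside.
- mouse: Black computer mouse, 100 by 58 by 32 mm; to be left alone. Origin at the centre of its underside.
- case: Shut flat wooden case, 110 by 200 by 47 mm, behind the crate; to be left alone. Origin at the centre of its underside.
Mind the look-alikes: they are no part of the job. Leave any green or purple look-alike of the jar_a alone.

How it is judged:
On the way, in this order (a step that is already met when the one before it is completed fails the run):
1. both jars stand upright on the floor of the crate in different cells, let go (x of jar_a in the frame of crate between -0.018 and 0.018 m and y of jar_a in the frame of crate between -0.08 and 0.08 m and z of jar_a in the frame of crate between 0 and 0.01 m and angle between each of jar_a, jar_b's own z axis and vertical below 0.12 rad and x of jar_b in the frame of crate between -0.018 and 0.018 m and y of jar_b in the frame of crate between -0.08 and 0.08 m and z of jar_b in the frame of crate between 0 and 0.01 m and horizontal distance between jar_a and jar_b above 0.042 m and contact force between the fingers and jar_a below 0.05 N and contact force between the fingers and jar_b below 0.05 N), for 0.2 s.
2. the hood has been raised past its balance point (joint above 0.75 rad) in the gripper's hold (value of joint hood above 0.75 rad and contact force between the fingers and analyser above 0.1 N), for 0.1 s.
At the end, for the whole second after the job is handed in: The hood stands still (under 0.05 rad/s) between 0.42 and 0.63 rad, below its balance point at 0.65, held by the fingers (more than 0.1 N); both jars stand upright (within 0.12 rad), untouched and at rest on the crate's floor, one per cell (all of step 1 and linear speed of each of jar_a, jar_b below 0.03 m/s and value of joint hood between 0.42 and 0.63 rad and velocity of joint hood between -0.05 and 0.05 rad/s and contact force between the fingers and analyser above 0.1 N); the arm keeps its last pose, push and grip.
It fails at once if the hood flies open (beyond 1.0 rad) (value of joint hood above 1 rad).
It fails at once if a jar is tipped over (more than 0.6 rad) (angle between any of jar_a, jar_b's own z axis and vertical above 0.6 rad).
It fails at once if a jar is dropped (faster than 0.6 m/s out of the fingers) ((linear speed of jar_a above 0.6 m/s and contact force between the fingers and jar_a below 0.05 N) or (linear speed of jar_b above 0.6 m/s and contact force between the fingers and jar_b below 0.05 N)).
It fails at once if the weight, mouse or case is disturbed (moved more than 25 mm, or the weight tipped) (distance of any of weight, mouse, case from where it was at the start of the episode above 0.025 m or angle between weight's own z axis and vertical above 0.4 rad).
It fails at once if the crate is shoved more than 40 mm (distance of crate from where it was at the start of the episode above 0.04 m).
It also fails if it takes over 66 s, if anything falls off the work surface, if the arm or the gripper's body presses on something with over 40 N, if the wrist force passes 120 N, or if a joint passes its speed limit or range.

## Working session

There is one attempt and no reset: what is moved stays moved. The work goes in short steps, Python scripts to look and compute and a tool call to move; the robot and the scene stay as the last step left them, time stands still between calls to the robot, and variables do not carry over. Pictures are saved under pics/ and viewed, at most 10 in all, crops included, and the job is handed in when it is done.

Besides the shell and the picture viewer there is one more tool, called as name([rows], argument=value, ...), one row to a line, values as JSON. drive_tool: Moves the arm, as the interface text tells. Its arguments: {"type":"object","properties":{"plan":{"type":"array","items":{"type":"array"}}},"required":["plan"]}

```bash
mkdir -p pics; ls
python3 - <<'E'
from plant import robot
import cv2,pickle
for n in("top","side"):
    c=robot.capture(n);pickle.dump(c,open(f"{n}0.pkl","wb"))
    cv2.imwrite(f"pics/{n}0.png",c["frame"][:,:,::-1])
    print(n,c["fx"],c["fy"],c["cx"],c["cy"],c["R"],c["t"])
print(robot.read_state())
E
```

```text
pics
top 385.27932860788155 385.27932860788155 320.22415167109006 197.60639172103598 [[-0.00920386 -0.99994317 -0.00538069]
 [-0.99835276  0.0094937  -0.05658296]
 [ 0.05663083  0.00485104 -0.9983834 ]] [0.08459923 0.56061804 1.17769048]
side 444.1015043849973 444.1015043849973 319.2313973843218 200.1690872477687 [[ 0.99540864 -0.09570709  0.00133689]
 [-0.07227035 -0.7606643  -0.64510993]
 [ 0.06275852  0.64205139 -0.7640886 ]] [-0.55368672  0.18287284  1.09141255]
{'time_s': 0.1, 'joint_pos': array([ 1.02088149e+00,  3.59447095e-01,  1.51133931e+00, -8.15581755e-07,
        1.27249596e+00, -1.15077409e-01]), 'qd': array([ 0.00034983, -0.00261618, -0.00284359, -0.00013055, -0.00082856,
        0.0004321 ]), 'joint_efforts': array([-1.70148842e-04, -5.28658354e+01, -2.79349422e+01, -9.78289381e-05,
        5.06195662e-03,  1.92671888e-05]), 'position': array([0.25257999, 0.54388399, 0.40392324]), 'tool_rot': array([-2.75394323e-04,  2.15709636e-01,  9.76457188e-01, -7.98707251e-04]), 'force': array([-0.86565679,  0.44372368,  0.08758039]), 'ft_torque': array([-0.03362029,  0.0275156 ,  0.00153044]), 'grip_force': 0.0, 'opening': 0.08542527506310017}
```

View pics/top0.png

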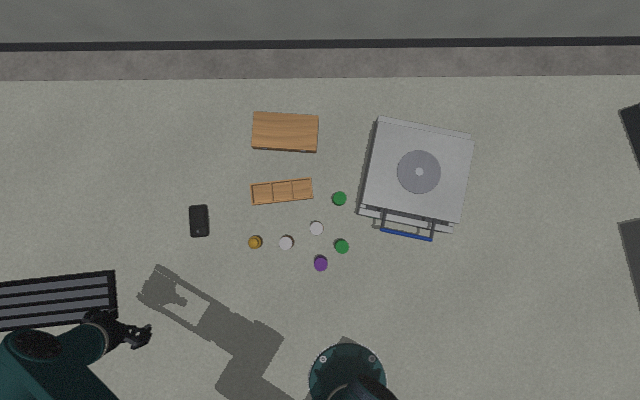

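View pics/side0.png

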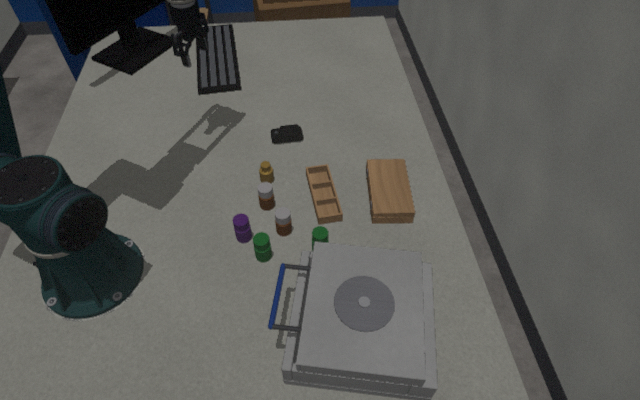

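The top view shows two white caps at (286,243) and (316,228), the jars: amber with white caps in side view at (266,196) and (283,221). The brass weight is at (255,242). The look-alikes are green at (339,198) and (341,246) and purple at (320,263). I'll confirm in one enlarged crop.

Run:
```python
import cv2,numpy as np
a=cv2.imread("pics/top0.png")[170:270,240:440]; b=cv2.imread("pics/side0.png")[155:265,225:355]
a=cv2.resize(a,None,fx=4,fy=4,interpolation=cv2.INTER_CUBIC)
cv2.imwrite("pics/c1.png",a)
b=cv2.resize(b,None,fx=5,fy=5,interpolation=cv2.INTER_CUBIC); cv2.imwrite("pics/c2.png",b)
```

```text
(no output)
```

View pics/c1.png

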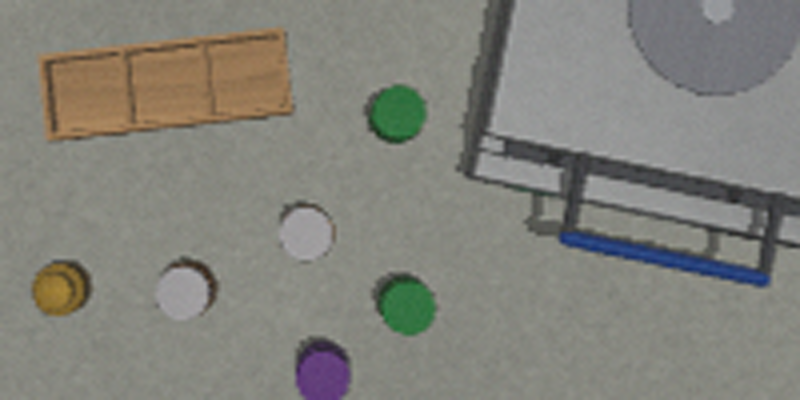

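View pics/c2.png

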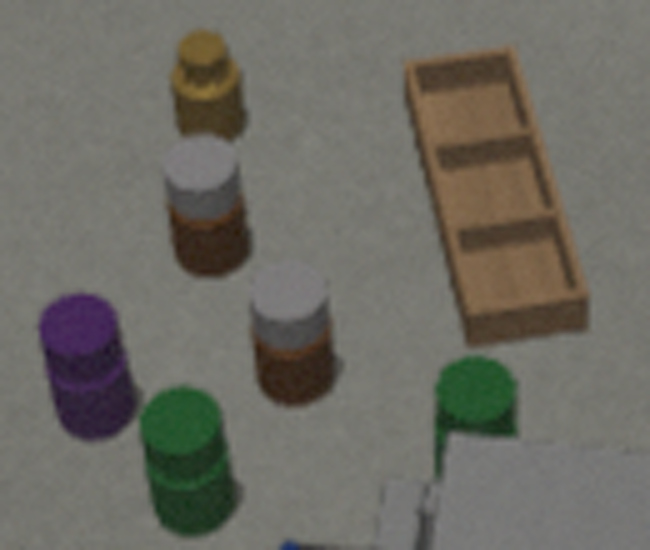

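The crops confirm the jars (amber body, white cap) at top-crop (183,292) and (306,233). The crate rim corners are (40,56), (284,30), (293,113), (51,139), and the bar ends are (565,238) and (767,280).

```bash
cat > h.py <<'E'
import numpy as np,pickle
from scipy.spatial.transform import Rotation as Ro
def ray(c,px,z):
    d=c["R"].T@np.array([(px[0]-c["cx"])/c["fx"],(px[1]-c["cy"])/c["fy"],1]);o=-c["R"].T@c["t"]
    return o+d*(z-o[2])/d[2]
def state():
    from plant import robot
    s=robot.read_state();w=s["tool_rot"];R=Ro.from_quat([w[1],w[2],w[3],w[0]]).as_matrix()
    return s,R
E
python3 - <<'E'
from h import *
np.set_printoptions(precision=4,suppress=True)
T=pickle.load(open("top0.pkl","rb"));S=pickle.load(open("side0.pkl","rb"))
t=lambda p,z:ray(T,(240+p[0]/4-.375,170+p[1]/4-.375),z)
s=lambda p,z:ray(S,(225+p[0]/5-.4,155+p[1]/5-.4),z)
for n,p,z in[("j1",(183,292),.075),("j2",(306,233),.075),("w",(54,291),.066),("g1",(398,112),.075),("g2",(408,306),.075),("pu",(323,376),.075),("c",(40,56),.03),("c",(284,30),.03),("c",(293,113),.03),("c",(51,139),.03),("bar",(565,238),.12),("bar",(767,280),.12)]:print(n,t(p,z))
for n,p,z in[("j1",(203,162),.075),("j2",(290,290),.075),("w",(204,47),.066),("g1",(476,388),.075),("g2",(181,420),.075),("c",(405,64),.03),("c",(514,48),.03),("c",(588,295),.03),("c",(465,317),.03)]:print("S",n,s(p,z))
st,R=state();print(R)
E
```

```text
j1 [0.427  0.1823 0.075 ]
j2 [0.4693 0.0919 0.075 ]
w [0.4281 0.2784 0.066 ]
g1 [0.5575 0.0234 0.075 ]
g2 [0.4154 0.0178 0.075 ]
pu [0.3652 0.0804 0.075 ]
c [0.6057 0.2957 0.03  ]
c [0.6239 0.1082 0.03  ]
c [0.56   0.1018 0.03  ]
c [0.5418 0.2872 0.03  ]
bar [ 0.4651 -0.0909  0.12  ]
bar [ 0.4344 -0.232   0.12  ]
S j1 [0.4297 0.1819 0.075 ]
S j2 [0.4719 0.0907 0.075 ]
S w [0.4311 0.2769 0.066 ]
S g1 [0.5596 0.021  0.075 ]
S g2 [0.4162 0.0155 0.075 ]
S c [0.5442 0.2882 0.03  ]
S c [0.6085 0.2952 0.03  ]
S c [0.6278 0.1085 0.03  ]
S c [0.5615 0.1    0.03  ]
[[-0.9069  0.4213 -0.0009]
 [ 0.4213  0.9069 -0.0014]
 [ 0.0002 -0.0017 -1.    ]]
```

drive_tool([
  [70, [-31, -25, 0], [0, 0, 0]],
  [70, [-31, -25, 0], [0, 0, 0]],
  [70, [-31, -25, 0], [0, 0, 0]],
  [70, [-31, -25, 0], [0, 0, 0]],
  [70, [-31, -26, 0], [0, 0, 0]],
  [70, [-31, -26, 0], [0, 0, 0]],
  [70, [-31, -26, 0], [0, 0, 0]],
  [70, [-31, -26, 0], [0, 0, 0]],
  [70, [-31, -25, 0], [0, 0, 0]],
  [70, [-32, -25, 0], [0, 0, 0]],
  [70, [0, 0, 20], [0, 0, 0]],
  [70, [0, 0, 30], [0, 0, 0]],
  [70, [0, 0, 30], [0, 0, 0]],
  [70, [0, 0, 10], [0, 0, 0]],
  [70, [0, 0, 0], [0, 0, 0]],
  [70, [0, 0, 0], [0, 0, 0]],
])

```text
time_s: 2.1
position: [0.4283, 0.183, 0.3156]
tool_rot: [0.001, 0.216, 0.976, 0.0]
force: [-0.5, 0.2, -0.7]
opening: 0.0706
grip_force: 0.0
```

Run:
```python
from h import *
from plant import robot
import cv2
a=robot.capture("top");b=robot.capture("side")
A=cv2.resize(a["frame"][170:290,220:400],None,fx=3.33,fy=3.33);B=cv2.resize(b["frame"][130:280,190:340],None,fx=2.667,fy=2.667)
cv2.imwrite("pics/n1.png",np.hstack([A[:399,:400],B[:399,:400]])[:,:,::-1])
s,R=state();np.set_printoptions(precision=4,suppress=True)
print(s["time_s"],s["position"],s["joint_pos"],R,s["opening"])
d=np.array([.428,.182,.214])-s["position"];print(R.T@d*1000)
```

```text
2.2 [0.4283 0.183  0.3157] [ 0.2553  0.278   1.8987 -0.0001  0.9629 -0.8808] [[-0.907   0.4211  0.0019]
 [ 0.4211  0.907   0.0004]
 [-0.0016  0.0012 -1.    ]] 0.07024158229252772
[  0.0012  -1.1259 101.6864]
```

View pics/n1.png

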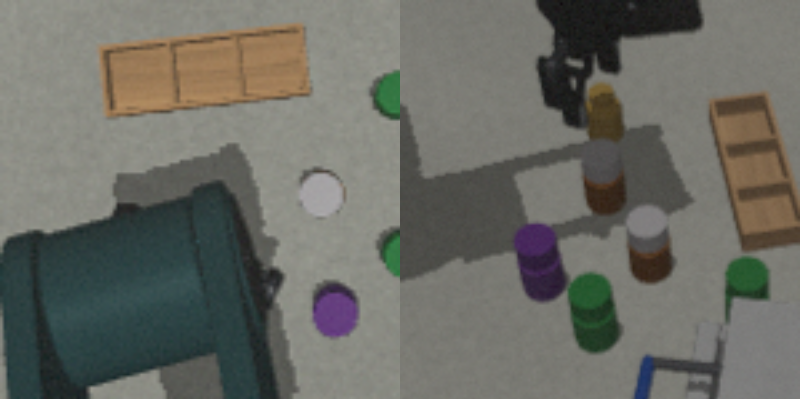

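The arm hides the jar from above. In the side view the open fingers (575,80) stand over and behind the near jar (604,155), which is consistent with the measurement. I'll descend and grip.

drive_tool([
  [70, [0, -1, 25], [0, 0, 0]],
  [70, [0, 0, 25], [0, 0, 0]],
  [70, [0, 0, 25], [0, 0, 0]],
  [70, [0, 0, 18], [0, 0, 0]],
  [70, [0, 0, 8], [0, 0, 0]],
  [70, [0, 0, 0], [0, 0, 0]],
  [55, [0, 0, 0], [0, 0, 0]],
  [45, [0, 0, 0], [0, 0, 0]],
  [38, [0, 0, 0], [0, 0, 0]],
  [34, [0, 0, 0], [0, 0, 0]],
  [34, [0, 0, 0], [0, 0, 0]],
  [34, [0, 0, 0], [0, 0, 0]],
])

```text
time_s: 3.7
position: [0.4276, 0.1818, 0.2146]
tool_rot: [0.001, 0.216, 0.976, 0.0]
force: [-1.1, -0.5, 8.1]
opening: 0.0388
grip_force: 59.2
```

drive_tool([
  [34, [0, 0, -10], [0, 0, 0]],
  [34, [0, 0, -25], [0, 0, 0]],
  [34, [0, 0, -25], [0, 0, 0]],
  [34, [0, 0, -20], [0, 0, 0]],
  [34, [-10, 13, 0], [0, 0, 0]],
  [34, [-16, 21, 0], [0, 0, 0]],
  [34, [-18, 23, 0], [0, 0, 0]],
  [34, [-18, 23, 0], [0, 0, 0]],
  [34, [-18, 23, 0], [0, 0, 0]],
  [34, [-14, 18, 0], [0, 0, 0]],
  [34, [-10, 13, 0], [0, 0, 0]],
  [34, [0, 0, 0], [0, 0, 0]],
  [34, [0, 0, 15], [0, 0, 0]],
  [34, [0, 0, 15], [0, 0, 0]],
  [34, [0, 0, 0], [0, 0, 0]],
])

```text
time_s: 5.58
position: [0.5767, 0.259, 0.2614]
tool_rot: [-0.002, 0.216, 0.976, -0.001]
force: [-0.2, -0.8, -1.3]
opening: 0.0388
grip_force: 60.6
```

Run:
```python
from h import *
from plant import robot
import cv2
a=robot.capture("top");b=robot.capture("side")
A=cv2.resize(a["frame"][150:270,220:340],None,fx=3.333,fy=3.333);B=cv2.resize(b["frame"][110:250,230:370],None,fx=2.858,fy=2.858)
cv2.imwrite("pics/n2.png",np.hstack([A[:399,:400],B[:399,:400]])[:,:,::-1])
s,R=state();np.set_printoptions(precision=4,suppress=True)
print(s["time_s"],s["position"],s["force"],s["opening"])
d=np.array([.578,.2594,.2196])-s["position"];print(R.T@d*1000)
```

```text
5.675 [0.5778 0.2594 0.2632] [-0.    -0.302 -1.533] 0.03869659419610097
[-0.2462  0.1328 43.5661]
```

View pics/n2.png

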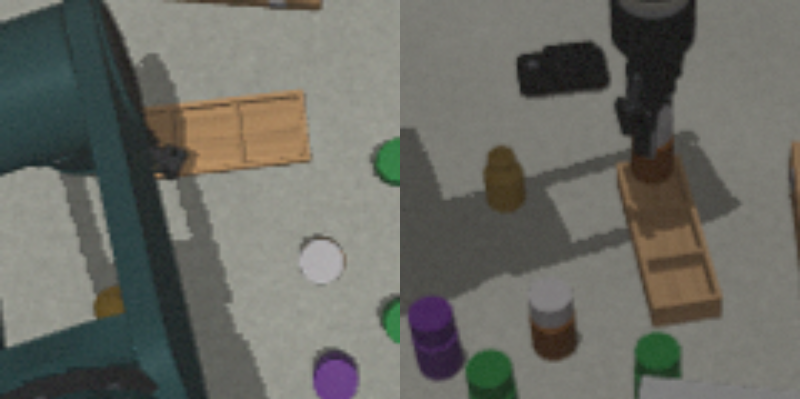

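The jar hangs upright over the far cell (side view 652,160), and the crate has not moved. I'll lower it and release.

drive_tool([
  [34, [0, 0, 12], [0, 0, 0]],
  [34, [0, 0, 12], [0, 0, 0]],
  [34, [0, 0, 10], [0, 0, 0]],
  [34, [0, 0, 5], [0, 0, 0]],
  [34, [0, 0, 2], [0, 0, 0]],
  [34, [0, 0, 1], [0, 0, 0]],
  [34, [0, 0, 1], [0, 0, 0]],
  [34, [0, 0, 0], [0, 0, 0]],
  [34, [0, 0, 0], [0, 0, 0]],
])

```text
time_s: 6.8
position: [0.5782, 0.2596, 0.2209]
tool_rot: [0.0, 0.216, 0.976, 0.0]
force: [0.2, -0.3, -2.0]
opening: 0.0387
grip_force: 60.6
```

drive_tool([
  [34, [0, 0, 1], [0, 0, 0]],
  [34, [0, 0, 1], [0, 0, 0]],
  [34, [0, 0, 0], [0, 0, 0]],
])

```text
time_s: 7.18
position: [0.5783, 0.2596, 0.2197]
tool_rot: [0.0, 0.216, 0.976, 0.0]
force: [-1.9, -1.1, 6.4]
opening: 0.0389
grip_force: 61.4
```

drive_tool([
  [44, [0, 0, 0], [0, 0, 0]],
  [55, [0, 0, 0], [0, 0, 0]],
  [70, [0, 0, 0], [0, 0, 0]],
  [70, [0, 0, 0], [0, 0, 0]],
  [70, [0, 0, -15], [0, 0, 0]],
  [70, [0, 0, -30], [0, 0, 0]],
  [70, [0, 0, -35], [0, 0, 0]],
  [70, [3, -20, 0], [0, 0, 0]],
  [70, [4, -30, 0], [0, 0, 0]],
  [70, [5, -38, 0], [0, 0, 0]],
  [70, [5, -38, 0], [0, 0, 0]],
  [70, [5, -38, 0], [0, 0, 0]],
  [70, [5, -34, 0], [0, 0, 0]],
  [70, [0, 0, 0], [0, 0, 0]],
  [70, [0, 0, 0], [0, 0, 0]],
])

```text
time_s: 9.05
position: [0.471, 0.0916, 0.2996]
tool_rot: [0.001, 0.216, 0.976, 0.0]
force: [0.2, 0.4, 0.6]
opening: 0.0703
grip_force: 0.0
```

Run:
```python
from h import *
from plant import robot
import cv2
a=robot.capture("top");b=robot.capture("side")
A=cv2.resize(a["frame"][150:270,230:350],None,fx=3.333,fy=3.333);B=cv2.resize(b["frame"][110:250,230:370],None,fx=2.858,fy=2.858)
cv2.imwrite("pics/n3.png",np.hstack([A[:399,:400],B[:399,:400]])[:,:,::-1])
s,R=state();np.set_printoptions(precision=4,suppress=True)
print(s["time_s"],s["position"],s["force"],s["opening"])
d=np.array([.4705,.0915,.2145])-s["position"];print(R.T@d*1000)
```

```text
9.15 [0.4712 0.092  0.2992] [0.8047 0.007  0.3065] 0.0699129143347879
[ 0.5289 -0.8031 84.7332]
```

View pics/n3.png

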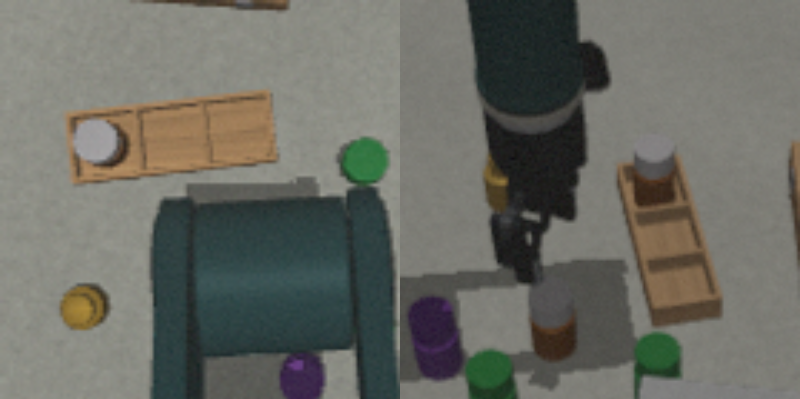

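The first jar stands upright in its cell (top 100,142), and the crate is unmoved. Next is the second jar.

drive_tool([
  [70, [0, -1, 20], [0, 0, 0]],
  [70, [0, 0, 25], [0, 0, 0]],
  [70, [0, 0, 20], [0, 0, 0]],
  [70, [0, 0, 13], [0, 0, 0]],
  [70, [0, 0, 6], [0, 0, 0]],
  [70, [0, 0, 0], [0, 0, 0]],
  [55, [0, 0, 0], [0, 0, 0]],
  [45, [0, 0, 0], [0, 0, 0]],
  [38, [0, 0, 0], [0, 0, 0]],
  [34, [0, 0, 0], [0, 0, 0]],
  [34, [0, 0, 0], [0, 0, 0]],
  [34, [0, 0, 0], [0, 0, 0]],
])

```text
time_s: 10.65
position: [0.47, 0.0904, 0.2155]
tool_rot: [0.001, 0.216, 0.976, 0.0]
force: [-0.3, -0.5, 5.4]
opening: 0.0387
grip_force: 59.4
```

drive_tool([
  [34, [0, 0, -10], [0, 0, 0]],
  [34, [0, 0, -25], [0, 0, 0]],
  [34, [0, 0, -25], [0, 0, 0]],
  [34, [0, 0, -20], [0, 0, 0]],
  [34, [-9, 9, 0], [0, 0, 0]],
  [34, [-16, 17, 0], [0, 0, 0]],
  [34, [-20, 20, 0], [0, 0, 0]],
  [34, [-20, 20, 0], [0, 0, 0]],
  [34, [-15, 16, 0], [0, 0, 0]],
  [34, [-9, 10, 0], [0, 0, 0]],
  [34, [0, 0, 0], [0, 0, 0]],
  [34, [0, 0, 20], [0, 0, 0]],
  [34, [0, 0, 20], [0, 0, 0]],
  [34, [0, 0, 10], [0, 0, 0]],
  [34, [0, 0, 0], [0, 0, 0]],
  [34, [0, 0, 0], [0, 0, 0]],
])

```text
time_s: 12.65
position: [0.5895, 0.1364, 0.2454]
tool_rot: [0.0, 0.216, 0.976, 0.0]
force: [0.3, -0.1, -1.0]
opening: 0.039
grip_force: 60.5
```

Run:
```python
from h import *
s,R=state();np.set_printoptions(precision=4,suppress=True)
print(s["time_s"],s["position"],s["force"],s["opening"])
d=np.array([.590,.1366,.2205])-s["position"];print(R.T@d*1000)
```

```text
12.65 [0.5895 0.1364 0.2454] [ 0.2584 -0.0674 -0.9642] 0.03901849875952394
[-0.3341  0.3852 24.8514]
```

drive_tool([
  [34, [0, 0, 10], [0, 0, 0]],
  [34, [0, 0, 8], [0, 0, 0]],
  [34, [0, 0, 4], [0, 0, 0]],
  [34, [0, 0, 1], [0, 0, 0]],
  [34, [0, 0, 1], [0, 0, 0]],
  [34, [0, 0, 1], [0, 0, 0]],
  [34, [0, 0, 0], [0, 0, 0]],
])

```text
time_s: 13.52
position: [0.5894, 0.1364, 0.2205]
tool_rot: [0.0, 0.216, 0.976, 0.0]
force: [-2.4, -0.6, 5.1]
opening: 0.0387
grip_force: 61.2
```

drive_tool([
  [44, [0, 0, 0], [0, 0, 0]],
  [55, [0, 0, 0], [0, 0, 0]],
  [70, [0, 0, 0], [0, 0, 0]],
  [70, [0, 0, 0], [0, 0, 0]],
  [70, [0, 0, -20], [0, 0, 0]],
  [70, [0, 0, -35], [0, 0, 0]],
  [70, [0, 0, -40], [0, 0, 0]],
  [70, [0, 0, -35], [0, 0, 0]],
  [60, [0, 0, 0], [0, 0, 0.135]],
  [60, [0, 0, 0], [0, 0, 0.135]],
  [60, [0, 0, 0], [0, 0, 0.135]],
  [60, [0, 0, 0], [0, 0, 0.135]],
  [60, [0, 0, 0], [0, 0, 0.135]],
  [60, [0, 0, 0], [0, 0, 0.135]],
  [60, [0, 0, 0], [0, 0, 0.135]],
  [60, [0, 0, 0], [0, 0, 0.135]],
  [60, [0, 0, 0], [0, 0, 0.135]],
  [60, [0, 0, 0], [0, 0, 0.136]],
])

```text
time_s: 15.78
position: [0.5892, 0.1364, 0.3495]
tool_rot: [-0.0, 0.78, 0.625, -0.0]
force: [0.2, -0.4, -0.1]
opening: 0.0598
grip_force: 0.0
```

drive_tool([
  [60, [-20, -5, 0], [0, 0, 0]],
  [60, [-35, -8, 0], [0, 0, 0]],
  [60, [-40, -9, 0], [0, 0, 0]],
  [60, [-40, -9, 0], [0, 0, 0]],
  [60, [-40, -9, 0], [0, 0, 0]],
  [60, [-40, -9, 0], [0, 0, 0]],
  [60, [-40, -9, 0], [0, 0, 0]],
  [60, [-40, -9, 0], [0, 0, 0]],
  [60, [-26, -6, 0], [0, 0, 0]],
  [60, [0, 0, 0], [0, 0, 0]],
  [60, [0, 0, 0], [0, 0, 0]],
])

```text
time_s: 17.15
position: [0.4492, -0.1614, 0.3497]
tool_rot: [-0.0, 0.779, 0.627, 0.0]
force: [0.4, -0.7, -0.3]
opening: 0.0601
grip_force: 0.0
```

Run:
```python
from h import *
from plant import robot
import cv2
a=robot.capture("top");b=robot.capture("side")
pickle.dump(b,open("side4.pkl","wb"))
A=cv2.resize(a["frame"][150:250,240:340],None,fx=4,fy=4);B=cv2.resize(b["frame"][170:350,240:420],None,fx=2.223,fy=2.223)
cv2.imwrite("pics/n4.png",np.hstack([A[:400,:400],B[:400,:400]])[:,:,::-1])
s,R=state();np.set_printoptions(precision=4,suppress=True)
print(s["time_s"],s["position"],s["force"],s["opening"],s["joint_pos"],R)
d=np.array([.4498,-.1615,.275])-s["position"];print(R.T@d*1000)
```

```text
17.25 [ 0.4496 -0.1609  0.3497] [-0.0002  0.9584  0.3801] 0.0600166461820854 [-0.4886  0.2469  1.8354  0.0002  1.0595 -0.2751] [[ 0.212   0.9773 -0.0001]
 [ 0.9773 -0.212   0.0002]
 [ 0.0002 -0.0001 -1.    ]]
[-0.5252  0.3602 74.71  ]
```

View pics/n4.png

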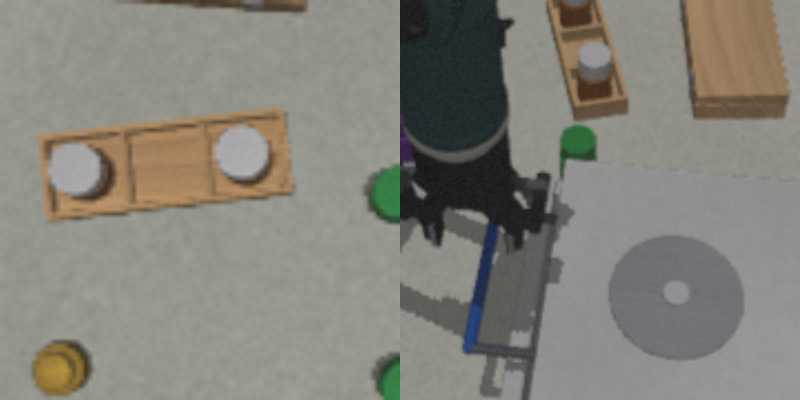

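Both jars stand in the end cells (75,168) and (241,152). In the side view the fingers straddle the blue bar. A quick check of the bar's position from the side camera follows.

Run:
```python
from h import *
import cv2
np.set_printoptions(precision=4,suppress=True)
for n in("top0","side0"):
    c=pickle.load(open(n+".pkl","rb"));f=c["frame"].astype(int);m=((f[...,2]>f[...,0]+60)&(f[...,2]>f[...,1]+40));m[:150]=0
    v,u=np.where(m);p=np.c_[u,v].astype(float);mean=p.mean(0);d=np.linalg.svd(p-mean)[2][0] if len(p)<5000 else 0
    t=(p-mean)@d;print(n,len(p),[ray(c,mean+d*k,.12) for k in(t.min(),0,t.max())])
```

```text
top0 155 [array([ 0.4659, -0.0886,  0.12  ]), array([ 0.4502, -0.1603,  0.12  ]), array([ 0.4347, -0.2313,  0.12  ])]
side0 183 [array([ 0.4353, -0.2322,  0.12  ]), array([ 0.45  , -0.1652,  0.12  ]), array([ 0.4667, -0.089 ,  0.12  ])]
```

drive_tool([
  [60, [0, 0, 20], [0, 0, 0]],
  [60, [0, 0, 25], [0, 0, 0]],
  [60, [0, 0, 20], [0, 0, 0]],
  [60, [0, 0, 10], [0, 0, 0]],
  [60, [0, 0, 0], [0, 0, 0]],
  [40, [0, 0, 0], [0, 0, 0]],
  [22, [0, 0, 0], [0, 0, 0]],
  [14, [0, 0, 0], [0, 0, 0]],
  [6, [0, 0, 0], [0, 0, 0]],
  [6, [0, 0, 0], [0, 0, 0]],
  [6, [0, 0, 0], [0, 0, 0]],
  [6, [0, 0, 0], [0, 0, 0]],
])

```text
time_s: 18.75
position: [0.4509, -0.1621, 0.2755]
tool_rot: [0.002, 0.779, 0.627, 0.001]
force: [4.9, 0.7, 0.2]
opening: 0.0099
grip_force: 58.4
```

drive_tool([
  [6, [0, 2, -13], [0, 0, 0]],
  [6, [0, 2, -14], [0, 0, 0]],
  [6, [0, 3, -13], [0, 0, 0]],
  [6, [0, 3, -13], [0, 0, 0]],
  [6, [0, 4, -13], [0, 0, 0]],
  [6, [0, 5, -13], [0, 0, 0]],
  [6, [0, 5, -13], [0, 0, 0]],
  [6, [0, 6, -12], [0, 0, 0]],
  [6, [0, 6, -12], [0, 0, 0]],
  [6, [0, 0, 0], [0, 0, 0]],
  [6, [0, 0, 0], [0, 0, 0]],
])

```text
time_s: 20.12
position: [0.4849, -0.1695, 0.3904]
tool_rot: [0.001, 0.779, 0.627, 0.0]
force: [4.5, -2.4, -4.6]
opening: 0.0097
grip_force: 58.6
```

Run:
```python
from h import *
from plant import robot
import cv2
b=robot.capture("side")
cv2.imwrite("pics/n5.png",cv2.resize(b["frame"][150:400,200:480],None,fx=2,fy=2)[:,:,::-1])
s,R=state();np.set_printoptions(precision=4,suppress=True)
print(s["time_s"],s["position"],s["force"],s["ft_torque"],s["opening"],s["joint_pos"],R)
print(np.arcsin((s["position"][2]-.1555-.09)/.3015)-.1)
```

```text
20.175 [ 0.4849 -0.1695  0.3904] [ 5.6571 -1.5493 -4.1389] [-0.3351 -0.8329 -0.0168] 0.009961044835346312 [-0.4708  0.2491  1.7128 -0.0003  1.1783 -0.2556] [[ 0.2134  0.977   0.0011]
 [ 0.977  -0.2134 -0.0008]
 [-0.0006  0.0012 -1.    ]]
0.40124423176137525
```

View pics/n5.png

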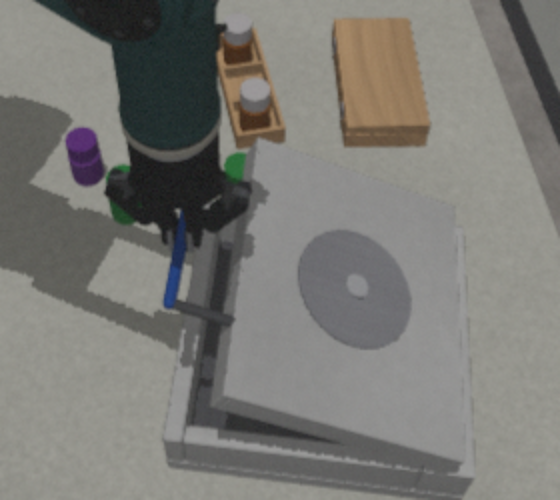

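The hood is up about 0.40 rad with the bar between the fingers (180,235), and jars and crate are unmoved. I'll continue past balance.

drive_tool([
  [6, [0, 7, -12], [0, 0, 0]],
  [6, [0, 7, -11], [0, 0, 0]],
  [6, [0, 8, -11], [0, 0, 0]],
  [6, [0, 8, -11], [0, 0, 0]],
  [6, [0, 9, -10], [0, 0, 0]],
  [6, [0, 10, -10], [0, 0, 0]],
  [6, [0, 9, -10], [0, 0, 0]],
  [6, [0, 5, -5], [0, 0, 0]],
  [6, [0, 5, -4], [0, 0, 0]],
  [6, [0, 5, -4], [0, 0, 0]],
  [6, [0, 6, -4], [0, 0, 0]],
  [6, [0, 0, 0], [0, 0, 0]],
  [6, [0, 0, 0], [0, 0, 0]],
  [6, [0, 0, 0], [0, 0, 0]],
])

```text
time_s: 21.92
position: [0.5602, -0.1859, 0.4843]
tool_rot: [-0.001, 0.779, 0.627, -0.002]
force: [-11.1, -0.3, 12.1]
opening: 0.0098
grip_force: 59.2
```

Run:
```python
from h import *
s,R=state();np.set_printoptions(precision=4,suppress=True)
print(s["time_s"],s["position"],s["force"],s["opening"],s["grip_force"])
print(np.arcsin((s["position"][2]-.1555-.09)/.3015)-.1)
```

```text
21.925 [ 0.5602 -0.1859  0.4843] [-11.1298  -0.263   12.0878] 0.009800177236728103 59.223207235336304
0.8143834731191113
```

Run:
```python
from h import *
from plant import robot
c=robot.capture("side");f=c["frame"].astype(int);m=((f[...,2]>f[...,0]+60)&(f[...,2]>f[...,1]+40));m[:150]=0
v,u=np.where(m);p=np.c_[u,v].astype(float);k=v.argmax();print(len(p),p[k])
e0=np.array([.4352,-.232,0]);a=np.array([.977,-.213,0])
for th in(.7,.75,.8,.85):
    X=e0+a*(.3-.3015*np.cos(th+.1));X[2]=.09+.3015*np.sin(th+.1);q=c["R"]@X+c["t"];print(th,q[0]/q[2]*c["fx"]+c["cx"],q[1]/q[2]*c["fy"]+c["cy"])
```

```text
131 [326. 281.]
0.7 314.01210162790994 284.56607254417986
0.75 320.73587105011813 282.1355194929546
0.8 327.92597126548685 279.8579315825783
0.85 335.5680947541381 277.7484068969382
```

drive_tool([
  [6, [0, -5, 4], [0, 0, 0]],
  [6, [0, -5, 4], [0, 0, 0]],
  [6, [0, -5, 5], [0, 0, 0]],
  [6, [0, -5, 5], [0, 0, 0]],
  [6, [0, -5, 4], [0, 0, 0]],
  [6, [0, -5, 5], [0, 0, 0]],
  [6, [0, -5, 5], [0, 0, 0]],
  [6, [0, -5, 5], [0, 0, 0]],
  [6, [0, -5, 5], [0, 0, 0]],
  [6, [0, -4, 5], [0, 0, 0]],
  [6, [0, -4, 5], [0, 0, 0]],
  [6, [0, -4, 6], [0, 0, 0]],
  [6, [0, 0, 0], [0, 0, 0]],
  [6, [0, 0, 0], [0, 0, 0]],
  [6, [0, 0, 0], [0, 0, 0]],
  [6, [0, 0, 0], [0, 0, 0]],
  [6, [0, 0, 0], [0, 0, 0]],
])

```text
time_s: 24.1
position: [0.5058, -0.174, 0.4247]
tool_rot: [-0.0, 0.779, 0.627, -0.001]
force: [-5.1, -2.9, 3.2]
opening: 0.0098
grip_force: 60.1
```

Run:
```python
from h import *
from plant import robot
import cv2
c=robot.capture("side");f=c["frame"].astype(int);m=((f[...,2]>f[...,0]+60)&(f[...,2]>f[...,1]+40));m[:150]=0
v,u=np.where(m);p=np.c_[u,v].astype(float);k=v.argmax();print(len(p),p[k])
e0=np.array([.4352,-.232,0]);a=np.array([.977,-.213,0])
for th in(.45,.5,.55,.6):
    X=e0+a*(.3-.3015*np.cos(th+.1));X[2]=.09+.3015*np.sin(th+.1);q=c["R"]@X+c["t"];print(th,q[0]/q[2]*c["fx"]+c["cx"],q[1]/q[2]*c["fy"]+c["cy"])
s,R=state();print(s["time_s"],s["position"],s["force"],s["qd"],s["grip_force"])
print(np.arcsin((s["position"][2]-.1555-.09)/.3015)-.1)
t=robot.capture("top")["frame"]
cv2.imwrite("pics/n6.png",np.hstack([cv2.resize(c["frame"][130:380,200:450],(400,400)),cv2.resize(t[130:255,230:355],(400,400))])[:,:,::-1])
```

```text
108 [294. 295.]
0.45 287.64340967239315 298.4902177621386
0.5 291.94203913397087 295.51770094870807
0.55 296.7278324700233 292.6248601305595
0.6 302.0025576232066 289.8256414195823
24.15 [ 0.50574904 -0.17403142  0.42475046] [-4.95418382 -2.56062024  4.00055082] [-4.95768113e-04  2.47355747e-03 -3.03740650e-04 -6.25065881e-04
 -8.54317109e-05 -1.22240682e-03] 60.05767643451691
0.5366796283836072
```

View pics/n6.png

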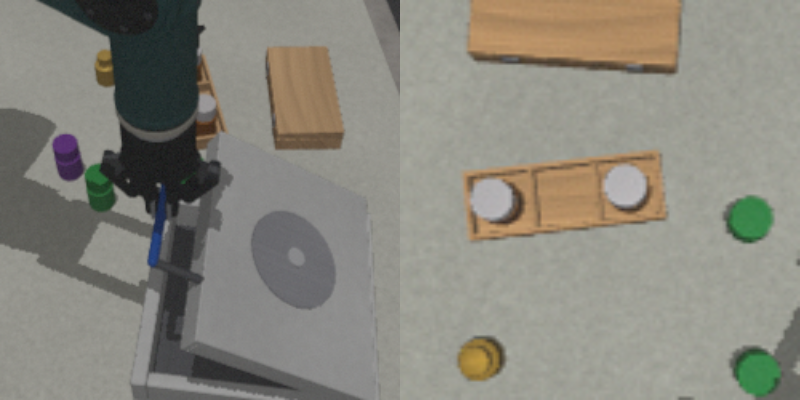

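The hood is held still at about 0.53 rad by the bar (160,220), and both jars stand in their cells at (495,200) and (626,187). I'll hand in.

```bash
python3 -c "
from plant import robot
print(robot.job_done())"
```

```text
the job is handed in; nothing more can be done
None
```

I handed the job in at about 24 s: both jars stand upright in the crate's end cells, and the hood went past balance to about 0.8 rad and is now held still at about 0.53 rad; the hand-in returned no verdict.

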